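# Bolt down the fryer's oil-filter cover

### The job

Take the T-handle wrench from its holder and tighten the four bolts of the oil-filter cover clockwise in cross order (a bolt, then the one opposite it, then the other two), in two passes: first snug every bolt, turning until you feel it bite and then only some 5 degrees more, then tighten every bolt fully, about 20 degrees further to its firm stop. Set the socket down gently, feel for the stop and do not force a bolt against it, keep the hand itself off the pot, and leave the sauce bottle, shaker and bowl alone. Finally stand the wrench back on the pin of its holder and let go.

Things in the scene. Friction and masses are not known exactly. Their poses are not given: they have to be found in the camera images.
- pot: Fixed round steel oil-filter pot, 212 mm across, 72 mm high to the top of its bolted cover; origin at the centre of its underside, z up. Four square-head bolts stand in a ring of 65 mm radius on the cover, at the pot's own +x (a), +y (b), -x (c) and -y (d). A brass pipe stub sticks out low on the +x side.
- cover (a point): Centre of the cover's top face, 72 mm above the counter; axes as the pot. A low dark dome (12 mm high, 48 mm across) is in the middle.
- holder: Fixed black round wrench holder, 80 mm across, 10 mm high, with an upright round pin (12 mm diameter, 10 mm tall) in its middle on which the wrench's socket stands; origin at the centre of its underside.
- holder_top (a point): Centre of the holder's top face, at the foot of the pin (10 mm above the counter): the underside of the parked wrench's socket rests at this point.
- wrench: Loose steel T-handle socket wrench, 126 mm tall, about 0.3 kg, standing upright on the holder; origin at the centre of its underside (the socket's mouth), z up along the 14 mm round shaft, x along the crossbar. The square socket is 32.5 mm outside; its opening is 23.5 mm square with faces along x and y, 13 mm deep.
- wrench_grip (a point): Middle of the wrench's black and orange crossbar (the place to grip, across its width), 113 mm above the underside; axes as the wrench. The bar is 110 mm long (x), 20 mm wide (y), 26 mm tall, spanning 100 to 126 mm above the underside.
- wrench_socket (a point): Centre of the wrench's mouth on its underside. On a bolt head the socket fits in any of four quarter turns, with about 0.2 rad of turning play either way; fully seated, this point is 13 mm below the top of the head, 1 mm above the cover.
- sauce_mid (a point): Middle of the loose red sauce bottle, 60 mm across, 170 mm tall; a bystander.
- shaker_mid (a point): Middle of the loose amber seasoning shaker, 56 mm across, 100 mm tall; a bystander.
- bowl_mid (a point): Middle of the loose steel bowl, 110 mm across, 50 mm tall; a bystander.
- head_a (a point): Centre of the top of bolt a's head, on the cover's +x side; z up. The head stands 14 mm above the cover: a 20 mm square part 9 mm high with faces along this point's x and y (it starts turned at any angle), and on it a round part 18 mm across, 5 mm high, with a yellow stripe along +x. It first turns freely clockwise (about 0.12 N m) by an unknown 0.05 to 0.35 rad until it bites.
- nip_a (a joint): How far bolt a has squeezed the gasket, in rad of clockwise turn after it bites: 0 until then, 0.45 at its firm stop (fully tight). From the bite on, turning takes about 0.42 N m and it stays where it is left; at the stop it resists stiffly, and over about 0.8 N m would strain it. Bolt c is opposite.
- head_b (a point): Centre of the top of bolt b's head, on its +y side; z up. The head stands 14 mm above the cover: a 20 mm square part 9 mm high with faces along this point's x and y (it starts turned at any angle), and on it a round part 18 mm across, 5 mm high, with a yellow stripe along +x. It first turns freely clockwise (about 0.12 N m) by an unknown 0.05 to 0.35 rad until it bites.
- nip_b (a joint): How far bolt b has squeezed the gasket, in rad of clockwise turn after it bites: 0 until then, 0.45 at its firm stop (fully tight). From the bite on, turning takes about 0.42 N m and it stays where it is left; at the stop it resists stiffly, and over about 0.8 N m would strain it. Bolt d is opposite.
- head_c (a point): Centre of the top of bolt c's head, on its -x side, opposite a; z up. The head stands 14 mm above the cover: a 20 mm square part 9 mm high with faces along this point's x and y (it starts turned at any angle), and on it a round part 18 mm across, 5 mm high, with a yellow stripe along +x. It first turns freely clockwise (about 0.12 N m) by an unknown 0.05 to 0.35 rad until it bites.
- nip_c (a joint): How far bolt c has squeezed the gasket, in rad of clockwise turn after it bites: 0 until then, 0.45 at its firm stop (fully tight). From the bite on, turning takes about 0.42 N m and it stays where it is left; at the stop it resists stiffly, and over about 0.8 N m would strain it. Bolt a is opposite.
- head_d (a point): Centre of the top of bolt d's head, on its -y side, opposite b; z up. The head stands 14 mm above the cover: a 20 mm square part 9 mm high with faces along this point's x and y (it starts turned at any angle), and on it a round part 18 mm across, 5 mm high, with a yellow stripe along +x. It first turns freely clockwise (about 0.12 N m) by an unknown 0.05 to 0.35 rad until it bites.
- nip_d (a joint): How far bolt d has squeezed the gasket, in rad of clockwise turn after it bites: 0 until then, 0.45 at its firm stop (fully tight). From the bite on, turning takes about 0.42 N m and it stays where it is left; at the stop it resists stiffly, and over about 0.8 N m would strain it. Bolt b is opposite.

How it is judged (in metres and radians):
On the way, in this order (a step that is already met when the one before it is completed fails the run):
1. the wrench is lifted off its holder (z of wrench_socket in the frame of holder_top above 0.03 m), for 0.1 s.
2. first pass: every bolt has bitten and begun to squeeze (over 0.02 rad) (value of joint each of nip_a, nip_b, nip_c, nip_d above 0.02 rad), for 0.1 s.
3. second pass: every bolt is fully tight (over 0.40 of 0.45 rad) (value of joint each of nip_a, nip_b, nip_c, nip_d above 0.4 rad), for 0.1 s.
At the end, for the whole second after the job is handed in: All four bolts fully tight, over 0.40 rad (stop at 0.45); the wrench released and at rest on the holder, its socket within 12 mm of the pin's axis and no more than 4 mm above the holder's top, upright within 0.1 rad (all of step 3 and horizontal distance between wrench_socket and holder_top below 0.012 m and z of wrench_socket in the frame of holder_top below 0.004 m and angle between wrench_grip's own z axis and vertical below 0.1 rad and linear speed of wrench below 0.02 m/s and contact force between the fingers and wrench below 0.1 N); the robot touches nothing.
It fails at once if cross order broken in a pass: two neighbouring bolts squeezed past 0.02 rad (second pass: past 0.2 rad) while both others are still below it ((value of joint each of nip_a, nip_b above 0.02 rad and value of joint each of nip_c, nip_d below 0.02 rad) or (value of joint each of nip_b, nip_c above 0.02 rad and value of joint each of nip_d, nip_a below 0.02 rad) or (value of joint each of nip_c, nip_d above 0.02 rad and value of joint each of nip_a, nip_b below 0.02 rad) or (value of joint each of nip_d, nip_a above 0.02 rad and value of joint each of nip_b, nip_c below 0.02 rad) or (value of joint each of nip_a, nip_b above 0.2 rad and value of joint each of nip_c, nip_d below 0.2 rad) or (value of joint each of nip_b, nip_c above 0.2 rad and value of joint each of nip_d, nip_a below 0.2 rad) or (value of joint each of nip_c, nip_d above 0.2 rad and value of joint each of nip_a, nip_b below 0.2 rad) or (value of joint each of nip_d, nip_a above 0.2 rad and value of joint each of nip_b, nip_c below 0.2 rad)).
It fails at once if a bolt is squeezed past 0.2 rad while another has not yet been snugged (below 0.02 rad) (value of joint any of nip_a, nip_b, nip_c, nip_d above 0.2 rad and value of joint any of nip_a, nip_b, nip_c, nip_d below 0.02 rad).
It fails at once if a bolt is forced against its stop (strained past 0.468 rad, which takes about 0.8 N m), or the wrench is banged or jammed on the pot with over 300 N (value of joint any of nip_a, nip_b, nip_c, nip_d above 0.468 rad or contact force between wrench and pot above 300 N).
It fails at once if the hand itself pushes on the pot, cover or bolts (over 5 N) (contact force between any of the fingers, the arm and pot above 5 N).
It fails at once if the sauce bottle, shaker or bowl is moved more than 30 mm (distance of any of sauce_mid, shaker_mid, bowl_mid from where it was at the start of the episode above 0.03 m).
It also fails if it takes over 72 s, if anything falls off the work surface, if the arm or the gripper's body presses on something with over 40 N, if the wrist force passes 120 N, or if a joint passes its speed limit or range.

### The arm

A 6-joint arm with a two-finger parallel gripper is mounted at the origin on the work surface. World frame = base frame: x ahead of the robot, y to its left, z up, the work surface at z = 0. Lengths are in mm, angles in rad, forces in N, time in s.
With the tool pointing down it reaches from about 350 to 875 mm from the base axis. Payload 4.2 kg.
Tool frame: the origin (TCP) lies at the very end of the fingers, on their centre line; the grasp point (between the pads) lies 19 mm behind it (pinch_z is the distance from the TCP to the grasp point, in mm); z points along the fingers, y is the line along which they close (so a half turn about z gives the same grasp; the last joint's range is limited). The gripper opens to 85 mm and grips with 20 to 120 N. Pads are 22 mm wide; open, the fingers measure 114 mm over their backs; the gripper's body (76 mm by 85 mm) begins 54 mm behind the grasp point. The pads swing forward as they close: fully open they stand 13 mm farther back than shut.
Start: joints at [1.455, 0.385, 0.008, 0, -1.194, -0.259], TCP at [228.771, 581.604, 231.312] pointing down, gripper open.
Joint ranges: [-3.14, 3.14], [-1.21, 2.06], [-1.07, 1.41], [-3.16, 2.05], [-2.99, -0.16], [-3.1, 3.1]. Speed limits (rad/s): [2.79, 2.79, 3.14, 3.14, 3.14, 3.14].

### API

Orientations are given as a unit quaternion [x, y, z, w].
In Python, from bench import * gives the robot as it stands.
- The arm moves only by the tool arm_command, never from a script. Its argument "steps" is one flat list of numbers, 4 for each row, row after row: the shift along the tool's x, y, z in m, then the turn about the tool's z in rad. In form: [tx, ty, tz, roll, tx, ty, tz, roll, ...]. A call has 1 to 20 rows; each row shifts and turns the commanded pose from where the row before left it, along the tool's axes as they then stand; what a row does not reach is not made up. A row lasts 1/8 s, in which the tool goes at most 62.5 mm and 10.7 degrees, less where a joint would pass 70% of its speed; a pose out of reach is approached as far as the arm can. A call with a gripper value outside its range is refused whole. "grip" is the finger opening in m, from 0 to 0.0854, set as the call begins (left out, the last holds). The fingers move at their own pace and stop on an object; the grip force is fixed at half the most. Time passes only in rows, so rows that do not move let the fingers close. It gives the time, the measured TCP pose, the force, the opening and the grip force at its end, in the units of the state.
- read_state(): the state, without advancing time (a new reading comes with each control period).
- get_image(name): name is "scene" or "top" or "wrist"; returns the picture (480x640x3 uint8, red, green, blue); there is no depth.
- get_calibration(name): a dict with "camera_matrix" (3x3 intrinsics, pixels), "k1" (the pictures are not rectified: a ray, as slopes to the right and down, at radius r is drawn at 1 + k1 r^2 times it, then the intrinsics apply), "cam_to_world" (4x4, takes a point from camera to world coordinates). Camera axes: x right, y down, z forward; pixel columns grow to the right and rows downward; lengths in mm; the calibration is good to about 2 mm. A picture is of the moment at which its call begins: read the wrist's pose just before it. get_calibration takes no time and is no camera call; for the wrist camera it gives the pose at the moment of the call.
- job_done(): hands the job in; it is judged then, once.
The state is a dict: "clock": time; "joints": joint angles; "joint_vel": joint speeds; "joint_efforts": joint torques, N m; "position": TCP position; "ee_rot": TCP orientation; "contact_force": force on the tool from outside, world axes, zero at the start; "wrist_torque": the same for the moment, N m; "gripper_width": finger opening in mm; "grasp_force": force on a finger pad.
Only numpy, scipy, OpenCV 4.12 (cv2) and the standard library are available. Lean on these libraries where they do the work, as an engineer would, in place of code of your own. Each camera call takes 0.05 s, during which the arm holds its last target. There are 200 camera calls.

## Working session

There is one attempt and no reset: what is moved stays moved. The work goes in short steps, Python scripts to look and compute and a tool call to move; the robot and the scene stay as the last step left them, time stands still between calls to the robot, and variables do not carry over. Pictures are saved under pics/ and viewed, at most 10 in all, crops included, and the job is handed in when it is done.

Besides the shell and the picture viewer there is one more tool, called after "Request:" as name(argument=value, ...) on one line, values as JSON. arm_command: Moves the arm, as the interface text tells. Its arguments: {"type":"object","properties":{"steps":{"type":"array","items":{"type":"number"}},"grip":{"type":"number"}},"required":["steps"]}

```bash
mkdir -p pics; ls
python3 - <<'E'
from bench import *
import cv2
s=read_state();print({k:(v if not hasattr(v,'tolist') else v.tolist()) for k,v in s.items()})
for n in("scene","top","wrist"):
    c=get_calibration(n);print(n,c["camera_matrix"],c["k1"],c["cam_to_world"])
    cv2.imwrite(f"pics/{n}0.png",get_image(n)[:,:,::-1])
E
```

```text
pics
{'clock': 0.0, 'joints': [1.4545989120642395, 0.3855524296598857, 0.0066197695546509035, -0.0005082885172536732, -1.1940027016579136, -0.25859772932006525], 'joint_vel': [-0.0010525051323137012, -0.00018676091551595068, -0.0004654511665910554, 0.00014651635877094299, 8.84267698248875e-05, 0.000730900358126204], 'joint_efforts': [6.385800816133269e-05, -39.22922730445862, 18.84012758731842, 4.186168313026428, -0.004605826979968697, -5.8417680293132435e-06], 'position': [228.56785068106868, 581.0723263677871, 230.22033031661627], 'ee_rot': [0.9824743389575156, -0.18639467166474097, -0.00015953171654965831, 0.001083611838952323], 'contact_force': [0.39610632596183504, 0.05432597147497356, -0.5014869474393822], 'wrist_torque': [-0.002025945043843489, -0.005681347910158464, -0.031235626969129238], 'grasp_force': 0.0, 'gripper_width': 85.16828163269037}
scene [[541.6694683    0.         319.82716689]
 [  0.         541.6694683  238.76700673]
 [  0.           0.           1.        ]] -0.1531924570370266 [[-8.07298583e-01  4.83777630e-01 -3.37976631e-01  1.00173910e+03]
 [ 5.90122057e-
[... 330 characters left out ...]
13724401 [[-2.74888888e-02 -9.90068908e-01  1.37869210e-01  4.89298766e+02]
 [-9.99614338e-01  2.66821337e-02 -7.69668890e-03  5.44004067e+01]
 [ 3.94160769e-03 -1.38027612e-01 -9.90420538e-01  1.06434419e+03]
 [ 0.00000000e+00  0.00000000e+00  0.00000000e+00  1.00000000e+00]]
wrist [[398.69060449   0.         311.5458838 ]
 [  0.         398.69060449 237.2136319 ]
 [  0.           0.           1.        ]] -0.02104720278046529 [[-3.66115972e-01 -8.85724975e-01 -2.85395102e-01  3.03265053e+02]
 [-9.30569074e-01  3.48651521e-01  1.11728760e-01  5.52648935e+02]
 [ 5.42483119e-04  3.06485540e-01 -9.51875160e-01  3.73444279e+02]
 [ 0.00000000e+00  0.00000000e+00  0.00000000e+00  1.00000000e+00]]
```

View pics/top0.png

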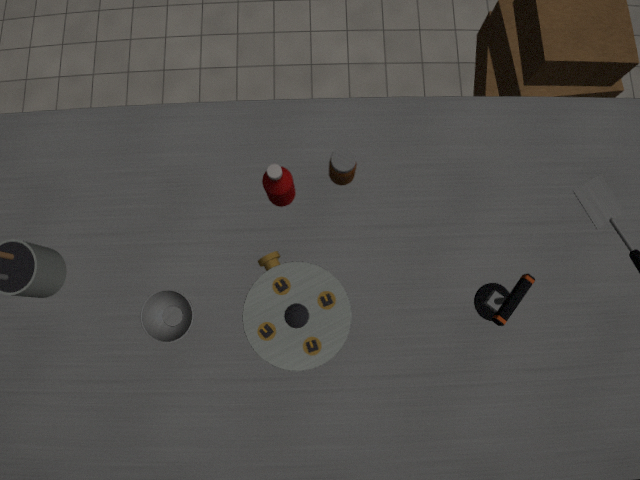

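View pics/scene0.png

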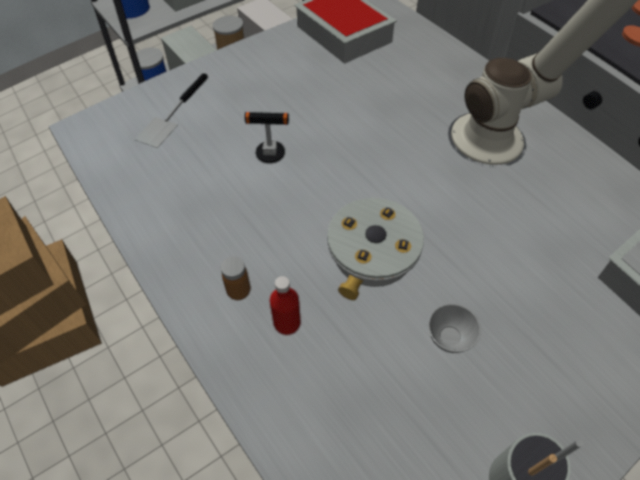

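The top view shows the pot centred near (297,316), with bolts at (283,286), (267,331), (312,345) and (327,299). The brass stub is at (270,260), so bolt a is the (283,286) one. The wrench stands on its holder at about (492,300), with the bar running from (500,322) to (530,278). The scene view agrees; the bystanders are well away from the path.

```bash
cat > h.py <<'E'
from bench import *
import cv2, numpy as np
def ray(n,px,cal=None):
    c=cal or get_calibration(n); M=np.array(c["cam_to_world"])
    u=cv2.undistortPoints(np.float64(px).reshape(-1,1,2),np.array(c["camera_matrix"]),np.array([c["k1"],0,0,0])).reshape(-1,2)
    d=np.c_[u,np.ones(len(u))]@M[:3,:3].T
    return M[:3,3],d
def plane(n,px,z,cal=None):
    o,d=ray(n,px,cal); return o+d*((z-o[2])/d[:,2])[:,None]
def project(n,P,cal=None):
    c=cal or get_calibration(n); M=np.linalg.inv(np.array(c["cam_to_world"]))
    return cv2.projectPoints(np.float64(P).reshape(-1,1,3),cv2.Rodrigues(M[:3,:3])[0],M[:3,3],np.array(c["camera_matrix"]),np.array([c["k1"],0,0,0]))[0].reshape(-1,2)
def pose():
    s=read_state(); from scipy.spatial.transform import Rotation as R
    Rm=R.from_quat(s["ee_rot"]).as_matrix(); return np.array(s["position"]),Rm
def togo(p):  # world shift in tool axes, mm
    q,Rm=pose(); return Rm.T@(np.array(p)-q)
E
python3 - <<'E'
from h import *
np.set_printoptions(precision=1,suppress=True)
print("bolts",plane("top",[[283,286],[267,331],[312,345],[327,299]],84))
print("pot",plane("top",[[297,316]],84))
print("stub",plane("top",[[270,260]],25))
print("holder",plane("top",[[492,300]],8))
print("barends",plane("top",[[501,322],[530,278]],126))
p,R=pose();print(p,R)
im=cv2.imread("pics/top0.png")
a=cv2.resize(im[250:382,230:365],None,fx=4,fy=4,interpolation=cv2.INTER_CUBIC)
b=cv2.resize(im[255:340,460:545],(250,250))
o=np.zeros((a.shape[0],800,3),np.uint8);o[:,:a.shape[1]]=a;o[:250,545:795]=b
cv2.imwrite("pics/c1.png",cv2.convertScaleAbs(o,alpha=1.8))
# wrist camera relative to tool
M=np.array(get_calibration("wrist")["cam_to_world"]);print("cam in tool",R.T@(M[:3,3]-p),"\n",R.T@M[:3,:3])
E
```

```text
bolts [[553.7 129.5  84. ]
 [468.8 161.6  84. ]
 [440.3  76.6  84. ]
 [526.6  45.7  84. ]]
pot [[495.8 103.8  84. ]]
stub [[611.6 159.8  25. ]]
holder [[ 516.6 -299.8    8. ]]
barends [[ 472.3 -274.8  126. ]
 [ 552.1 -336.6  126. ]]
[228.6 581.2 230.5] [[ 0.9 -0.4 -0. ]
 [-0.4 -0.9 -0. ]
 [ 0.   0.  -1. ]]
cam in tool [  79.9   -0.5 -143.1] 
 [[ 0.  -1.  -0.3]
 [ 1.   0.  -0. ]
 [ 0.  -0.3  1. ]]
```

View pics/c1.png

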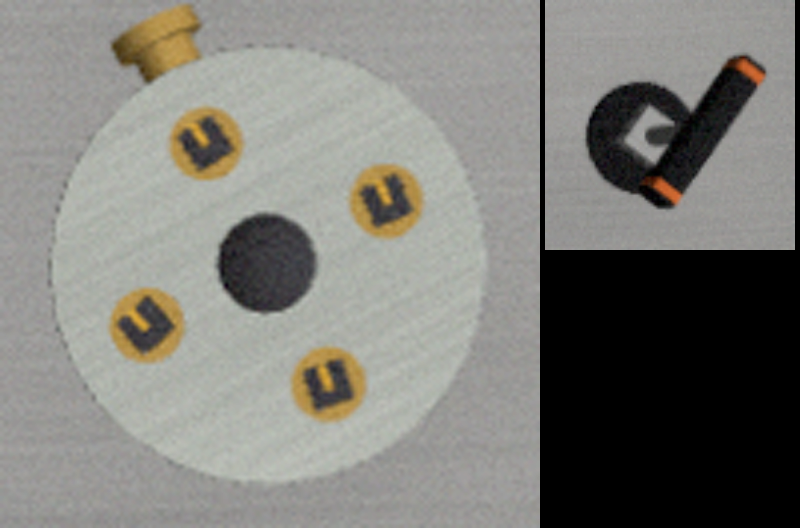

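The crop shows all four heads sharply, each a dark square with a yellow stripe. Bolt a is next to the stub at crop (205,143), and the wrench bar is at about −38°. The a–c and b–d spacings of 125 and 130 mm fit the given 130. Next I look from near over the pot.

Request:
arm_command(steps=[0.033,0.029,0.0025,0,0.033,0.029,0.0025,0,0.033,0.029,0.0025,0,0.033,0.029,0.0025,0,0.033,0.029,0.0025,0,0.033,0.029,0.0025,0,0.033,0.029,0.0025,0,0.033,0.029,0.0025,0,0.033,0.029,0.0025,0,0.033,0.029,0.0025,0,0.033,0.029,0.0025,0,0.033,0.029,0.0025,0,0,0,0,0,0,0,0,0])

```text
clock: 1.9
position: [469.7, 112.7, 201.1]
ee_rot: [0.982, -0.187, -0.0, 0.0]
contact_force: [0.4, 0.4, -0.1]
gripper_width: 85.5
grasp_force: 0.0
```

Run:
```python
from h import *
import json
np.set_printoptions(precision=2,suppress=True)
c=get_calibration("wrist");p,R=pose();im=get_image("wrist")[:,:,::-1]
cv2.imwrite("pics/w1.png",im)
json.dump({k:np.array(v).tolist() for k,v in c.items()},open("w1.json","w"))
print(p,R,read_state()["joints"],project("wrist",[[553.7,129.5,84],[468.8,161.6,84],[440.3,76.6,84],[526.6,45.7,84]],c))
```

```text
[469.72 112.73 201.14] [[ 0.93 -0.37 -0.  ]
 [-0.37 -0.93 -0.  ]
 [-0.    0.   -1.  ]] [ 0.57  0.17 -0.38 -0.   -1.03  0.62] [[239.23 122.32]
 [248.15 257.43]
 [376.82 251.23]
 [379.45 113.19]]
```

View pics/w1.png

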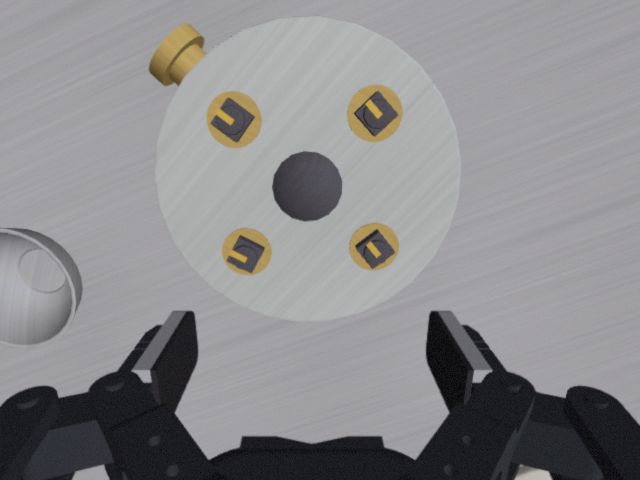

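The wrist view shows the four gold washers at about (234,119) a, (247,251) b, (374,246) c and (375,113) d. The square heads and stripes are clear, and the open fingers are at the bottom. Next I measure centres and yaws.

```bash
cat > pot.py <<'E'
from h import *
import json
from scipy.optimize import least_squares
np.set_printoptions(precision=3,suppress=True)
c=json.load(open("w1.json")); im=cv2.imread("pics/w1.png"); hsv=cv2.cvtColor(im,cv2.COLOR_BGR2HSV)
gold=cv2.inRange(hsv,(12,90,80),(32,255,255))
C=[]
for n,g in zip("abcd",[(234,119),(247,251),(374,246),(375,113)]):
    m=np.zeros_like(gold);cv2.circle(m,g,33,255,-1)
    w=cv2.findNonZero(gold&m); hull=cv2.convexHull(w)
    e=cv2.fitEllipse(hull); ctr=plane("wrist",[e[0]],73,c)[0]; C.append(ctr[:2])
    hw=plane("wrist",hull.reshape(-1,2),73,c); rad=np.hypot(*(hw[:,:2]-ctr[:2]).T)
    disc=np.zeros_like(gold);cv2.fillConvexPoly(disc,hull,255);disc=cv2.erode(disc,np.ones((5,5)))
    dark=cv2.inRange(hsv,(0,0,0),(180,255,95))&disc
    # stripe: gold pixels enclosed by the head's hull
    dh=cv2.convexHull(cv2.findNonZero(cv2.morphologyEx(dark,cv2.MORPH_OPEN,np.ones((3,3)))))
    sq=cv2.minAreaRect(dh); bx=plane("wrist",cv2.boxPoints(sq),83,c)[:,:2]
    ed=np.diff(np.r_[bx,bx[:1]],axis=0); an=np.arctan2(ed[:,1],ed[:,0])
    hm=np.zeros_like(gold);cv2.fillConvexPoly(hm,dh,255);hm=cv2.erode(hm,np.ones((5,5)))
    k,lab,st,cen=cv2.connectedComponentsWithStats(gold&hm); i=1+np.argmax(st[1:,4])
    sp=np.argwhere(lab==i)[:,::-1].astype(float); sr=cv2.minAreaRect(np.float32(sp))
    q=plane("wrist",cv2.boxPoints(sr),86,c)[:,:2]; L=[q[1]-q[0],q[2]-q[1]];L=max(L,key=np.linalg.norm)
    out=plane("wrist",[sp.mean(0)],86,c)[0,:2]-ctr[:2]
    if L@out<0:L=-L
    print(n,ctr[:2],"rad",rad.mean(),rad.std(),"sq",np.linalg.norm(ed,axis=1)[:2],np.degrees(an)%90,"stripe",np.degrees(np.arctan2(L[1],L[0])),np.linalg.norm(L),"out",np.degrees(np.arctan2(out[1],out[0])),np.linalg.norm(out))
C=np.array(C); k=np.arange(4)*np.pi/2
f=lambda v:(np.c_[v[0]+65*np.cos(v[2]+k),v[1]+65*np.sin(v[2]+k)]-C).ravel()
r=least_squares(f,[497,103,.44]);print("pot",r.x,"res",r.fun)
E
python3 pot.py
```

```text
a [557.274 134.016] rad 17.5638048839229 0.2534376919422949 sq [19.807 19.936] [29.189 33.194 30.267 32.452] stripe 31.476266483119375 9.41597462554447 out 40.04116402283228 2.4993096029255573
b [470.417 164.104] rad 17.567078436233572 0.24284759415676985 sq [22.059 18.709] [40.434 40.177 41.513 39.536] stripe 39.824583744748125 10.101757685091666 out 54.017134769175954 2.906190990629455
c [440.38   77.248] rad 17.546227777255663 0.24383025998208174 sq [19.36  21.871] [19.54  17.769 20.45  16.786] stripe 18.449387468306053 12.579485371510367 out 22.82713926414105 3.54152455617581
d [527.255  47.217] rad 17.55075541128029 0.25658586264500854 sq [19.462 20.064] [18.96  22.614 19.829 21.643] stripe 22.55154697964703 11.176264332073647 out 22.667556583491272 3.0787294376703387
pot [498.831 105.646   0.452] res [ 0.02   0.04   0.005  0.005 -0.011 -0.012 -0.014 -0.033]
```

Request:
arm_command(steps=[0.0205,0.0456,0,0,0.0205,0.0456,0,0,0.0205,0.0456,0,0,0.0205,0.0456,0,0,0.0205,0.0456,0,0,0.0205,0.0456,0,0,0.0205,0.0456,0,0,0.0205,0.0456,0,0,0,0,0,0.14,0,0,0,0.14,0,0,0,0])

```text
clock: 3.32
position: [489.4, -285.8, 201.3]
ee_rot: [0.947, -0.32, -0.0, -0.0]
contact_force: [-0.5, -0.2, -1.2]
gripper_width: 85.0
grasp_force: 0.0
```

Run:
```python
from h import *
import json
np.set_printoptions(precision=2,suppress=True)
c=get_calibration("wrist");p,R=pose();im=get_image("wrist")[:,:,::-1]
cv2.imwrite("pics/w2.png",im)
json.dump({k:np.array(v).tolist() for k,v in c.items()},open("w2.json","w"))
print(p,R,read_state()["joints"])
```

```text
[ 489.41 -285.78  201.3 ] [[ 0.8  -0.61 -0.  ]
 [-0.61 -0.8   0.  ]
 [-0.   -0.   -1.  ]] [-0.24  0.31 -0.18 -0.   -1.08  1.16]
```

View pics/w2.png

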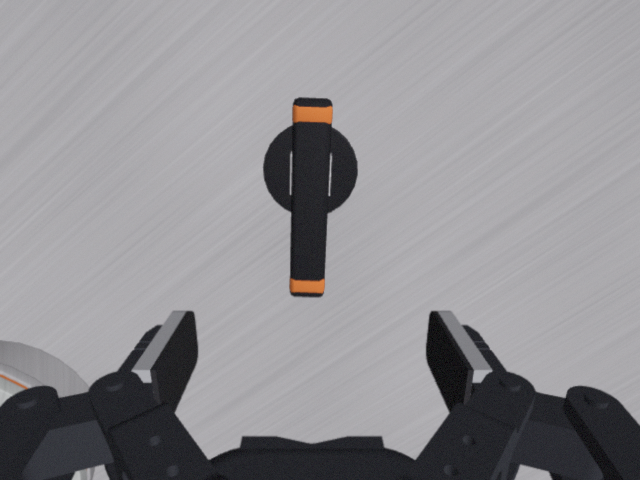

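The bar is near-vertical in the image: orange bands at (312,114) and (307,286), holder disc centred around (310,169). Now the measured grip target.

Run:
```python
from h import *
import json
np.set_printoptions(precision=2,suppress=True)
c=json.load(open("w2.json")); im=cv2.imread("pics/w2.png"); hsv=cv2.cvtColor(im,cv2.COLOR_BGR2HSV)
org=cv2.inRange(hsv,(5,120,100),(22,255,255)); org[320:]=0
n,l,st,ce=cv2.connectedComponentsWithStats(org)
B=[]
for i in range(1,n):
    if st[i,4]>100: print(st[i],ce[i]); B.append(cv2.boxPoints(cv2.minAreaRect(np.float32(np.argwhere(l==i)[:,::-1]))).mean(0))
W=plane("wrist",B,136,c)[:,:2]
d=W[0]-W[1]; print("bands",W,"mid",W.mean(0),"yaw",np.degrees(np.arctan2(d[1],d[0])),"dist",np.linalg.norm(d))
dark=cv2.inRange(hsv,(0,0,0),(180,255,75)); 
m=np.zeros_like(dark); m[80:305,240:380]=dark[80:305,240:380]
rows=[r for r in range(80,305) if m[r].any()]
print("rows",rows[0],rows[-1]); e=plane("wrist",[[312,rows[0]],[307,rows[-1]]],136,c);print("ends",e,np.linalg.norm(e[0]-e[1]))
L=[];
for r in list(range(225,275,5)):
    x=np.flatnonzero(m[r]); L.append([(x[0]+x[-1])/2,r])
Lw=plane("wrist",L,136,c)[:,:2]; dd=Lw[0]-Lw[-1]; print("axis yaw",np.degrees(np.arctan2(dd[1],dd[0])))
# disc: side columns of holder only
k,_,_,_=0,0,0,0
pts=[]
for r in range(128,212):
    x=np.flatnonzero(m[r])
    for v in (x[0],x[-1]):
        if v<285 or v>337: pts.append([v,r])
P=plane("wrist",np.float64(pts),10,c)[:,:2]
A=np.c_[2*P,np.ones(len(P))]; s=np.linalg.lstsq(A,(P**2).sum(1),rcond=None)[0]
print("holder",s[:2],"r",np.sqrt(s[2]+s[:2]@s[:2]))
ctr=W.mean(0)
print("tool shift to bar mid",togo([*ctr,104]), "offset along/perp holder-bar", pose()[1].T@np.r_[s[:2]-ctr,0])
```

```text
[293 105  39  19 628] [312.1  113.94]
[290 278  35  16 442] [306.88 285.74]
bands [[ 551.44 -331.89]
 [ 478.61 -272.71]] mid [ 515.03 -302.3 ] yaw -39.09265200485424 dist 93.84271179085592
rows 98 296
ends [[ 557.48 -336.5   136.  ]
 [ 473.32 -268.74  136.  ]] 108.04907404596824
axis yaw -38.68564822009948
holder [ 515.37 -302.21] r 38.64865671600315
tool shift to bar mid [30.4  -2.39 97.36] offset along/perp holder-bar [ 0.22 -0.28  0.  ]
```

Request:
arm_command(steps=[0.0304,-0.0024,0,0,0,0,0.03,0.028,0,0,0.034,0,0,0,0.0334,0,0,0,0,0])

```text
clock: 4.0
position: [513.0, -302.0, 101.4]
ee_rot: [0.943, -0.334, -0.003, 0.0]
contact_force: [-0.1, -0.0, -0.1]
gripper_width: 85.6
grasp_force: 0.0
```

Request:
arm_command(steps=[0,0,0,0,0,0,0,0,0,0,0,0,0,0,0,0,0,0,0,0], grip=0)

```text
clock: 4.62
position: [515.1, -303.6, 105.0]
ee_rot: [0.942, -0.335, 0.001, 0.0]
contact_force: [0.3, 0.4, 4.2]
gripper_width: 19.7
grasp_force: 59.5
```

Run:
```python
from h import *
np.set_printoptions(precision=3,suppress=True)
s=read_state();p,R=pose();print(p,np.degrees(np.arctan2(R[1,0],R[0,0])),s["contact_force"],s["wrist_torque"],s["gripper_width"],s["grasp_force"],s["clock"])
```

```text
[ 515.081 -303.631  104.978] -39.09808851070615 [0.338 0.431 4.22 ] [0.151 0.145 0.006] 19.66389215361715 59.45017218589783 4.625
```

Request:
arm_command(steps=[0,0,-0.02,0,0,0,-0.04,0,0,0,-0.04,0,0,0,0,0.17,0,0,0,0.17,0,0,0,0])

```text
clock: 5.38
position: [513.7, -302.9, 202.7]
ee_rot: [0.872, -0.489, -0.001, -0.0]
contact_force: [0.2, 0.4, -2.9]
gripper_width: 19.2
grasp_force: 58.8
```

Run:
```python
from h import *
import json
np.set_printoptions(precision=3,suppress=True)
def rd():
    s=read_state();p,R=pose();print(p,np.degrees(np.arctan2(R[1,0],R[0,0])),np.array(s["contact_force"]),np.array(s["wrist_torque"]),s["grasp_force"],s["clock"])
rd();im=get_image("wrist")[:,:,::-1];cv2.imwrite("pics/w3.png",im);rd();t=get_image("top")[:,:,::-1];cv2.imwrite("pics/t3.png",t);rd()
hsv=cv2.cvtColor(im,cv2.COLOR_BGR2HSV);org=cv2.inRange(hsv,(5,120,100),(22,255,255))
n,l,st,ce=cv2.connectedComponentsWithStats(org)
for i in range(1,n):
    if st[i,4]>60: print(st[i],ce[i])
p,R=pose();c=get_calibration("wrist")
print("togo a",togo([557.3,134,205]))
print("expected far band px",project("wrist",[p+R@np.r_[46.9,0,-32]],c),project("wrist",[p+R@np.r_[47.9,0,-32]],c))
```

```text
[ 513.74  -302.9    202.671] -58.511555703618406 [ 0.218  0.388 -2.927] [-0.027 -0.07  -0.041] 58.82459878921509 5.375
[ 513.874 -303.036  202.8  ] -58.4559498020157 [ 0.012 -0.044 -3.035] [-0.029 -0.002 -0.041] 58.8245415687561 5.425
[ 514.038 -303.096  202.968] -58.46433913599241 [ 0.763  0.888 -2.824] [-0.026 -0.05   0.015] 58.82493853569031 5.475
[ 278  213   69   29 1703] [311.854 227.881]
togo a [-349.919 -265.485   -1.713]
expected far band px [[316.184 225.868]] [[316.196 222.551]]
```

Request:
arm_command(steps=[-0.02,-0.015,0,0,-0.047,-0.0357,0,0,-0.047,-0.0357,0,0,-0.047,-0.0357,0,0,-0.047,-0.0357,0,0,-0.047,-0.0357,0,0,-0.047,-0.0357,0,0,-0.0465,-0.0354,0,0,0,0,0,0,0,0,0,0])

```text
clock: 6.72
position: [558.3, 132.0, 203.3]
ee_rot: [0.873, -0.489, -0.0, 0.001]
contact_force: [-0.0, 0.3, -2.2]
gripper_width: 19.2
grasp_force: 59.3
```

```bash
cat >> h.py <<'E'
np.set_printoptions(precision=2,suppress=True)
V=dict(a=31.3,b=40,c=18.5,d=21.5)
def bolt(n,yaw):  # TCP target over bolt n
    k="abcd".index(n)*np.pi/2+.452; y=np.radians(yaw)
    return np.array([498.44+65*np.cos(k)+.75*np.cos(y),104.67+65*np.sin(k)+.75*np.sin(y)])
def st():
    s=read_state();p,R=pose();yaw=np.degrees(np.arctan2(R[1,0],R[0,0]))
    print("p",p,"yaw %.2f"%yaw,"F",np.array(s["contact_force"]),"T",np.array(s["wrist_torque"]),"grip %.0f j6 %.2f t %.2f"%(s["grasp_force"],s["joints"][5],s["clock"]));return p,R,yaw
def go(n,yaw,z):
    st();t=bolt(n,yaw);print("togo mm",togo([*t,z]))
E
python3 -c "
from h import *
go('a',-58.7,170)"
```

```text
p [558.34 132.03 203.3 ] yaw -58.50 F [-0.03  0.27 -2.21] T [-0.06  0.03 -0.01] grip 59 j6 0.04 t 6.72
togo mm [-0.87  0.63 33.3 ]
```

Request:
arm_command(steps=[-0.0009,0.0006,0.01,0,0,0,0.01,0,0,0,0.004,0,0,0,0.003,0,0,0,0.003,0,0,0,0,0])

```text
clock: 7.48
position: [557.8, 132.4, 173.8]
ee_rot: [0.872, -0.489, -0.0, 0.0]
contact_force: [0.6, 0.3, -3.1]
gripper_width: 18.8
grasp_force: 59.3
```

```bash
python3 -c "
from h import *
go('a',-58.7,168)"
```

```text
p [557.78 132.45 173.77] yaw -58.60 F [ 0.55  0.32 -3.09] T [-0.02  0.   -0.03] grip 59 j6 0.03 t 7.47
togo mm [-0.23  0.42  5.77]
```

Request:
arm_command(steps=[-0.0002,0.0004,0.0025,0,0,0,0.002,0,0,0,0,0.1,0,0,0,0.1,0,0,0,0.1,0,0,0,0,0,0,0,0])

```text
clock: 8.35
position: [556.6, 132.1, 169.0]
ee_rot: [0.79, -0.614, -0.001, 0.001]
contact_force: [-2.8, 0.3, -3.0]
gripper_width: 18.9
grasp_force: 59.4
```

```bash
python3 -c "
from h import *
st()"
```

```text
p [556.57 132.12 169.04] yaw -75.72 F [-2.77  0.29 -2.99] T [-0.13  0.94  0.08] grip 59 j6 -0.27 t 8.35
```

Request:
arm_command(steps=[0,0,0,0.06,0,0,0,0.06,0,0,0,0,0,0,0,0])

```text
clock: 8.85
position: [556.5, 132.1, 169.0]
ee_rot: [0.751, -0.66, -0.001, 0.001]
contact_force: [-4.5, -0.8, -1.6]
gripper_width: 18.8
grasp_force: 59.5
```

```bash
python3 -c "
from h import *
st()"
```

```text
p [556.54 132.08 169.04] yaw -82.58 F [-4.49 -0.82 -1.64] T [-0.23  1.47  0.32] grip 60 j6 -0.39 t 8.85
```

Request:
arm_command(steps=[0,0,0,0.05,0,0,0,0,0,0,0,0])

```text
clock: 9.22
position: [556.6, 132.1, 169.1]
ee_rot: [0.734, -0.679, -0.0, 0.001]
contact_force: [-5.1, -0.6, -2.4]
gripper_width: 19.2
grasp_force: 59.6
```

```bash
python3 -c "
from h import *
st()"
```

```text
p [556.6  132.08 169.06] yaw -85.47 F [-5.14 -0.62 -2.43] T [-0.25  1.91  0.4 ] grip 60 j6 -0.44 t 9.22
```

Request:
arm_command(steps=[0,0,0,0.03,0,0,0,0,0,0,0,0])

```text
clock: 9.6
position: [556.6, 132.1, 169.0]
ee_rot: [0.724, -0.69, -0.0, 0.001]
contact_force: [-5.6, -0.5, -2.7]
gripper_width: 19.3
grasp_force: 59.7
```

```bash
python3 -c "
from h import *
st()"
```

```text
p [556.61 132.12 169.03] yaw -87.25 F [-5.61 -0.55 -2.7 ] T [-0.22  1.97  0.34] grip 60 j6 -0.47 t 9.60
```

Request:
arm_command(steps=[0,0,0,-0.13,0,0,0,-0.125,0,0,-0.008,0,0,0,-0.02,0,0.0064,0.0428,0,0,0.0064,0.0428,0,0,0.0064,0.0428,0,0,0,0,0,0,0,0,0,0])

```text
clock: 10.72
position: [442.9, 76.6, 199.2]
ee_rot: [0.805, -0.593, 0.002, -0.003]
contact_force: [0.6, -0.5, -3.7]
gripper_width: 18.9
grasp_force: 60.0
```

```bash
python3 -c "
from h import *
go('c',-72.5,169)"
```

```text
p [442.86  76.63 199.22] yaw -72.70 F [ 0.61 -0.53 -3.72] T [ 0.06 -0.04  0.03] grip 60 j6 -0.23 t 10.72
togo mm [ 0.24  3.06 30.2 ]
```

Request:
arm_command(steps=[0.0002,0.0015,0.008,0,0,0,0.006,0,0,0,0,0,0,0,0,0])

```text
clock: 11.22
position: [439.5, 75.2, 183.2]
ee_rot: [0.806, -0.592, 0.0, 0.0]
contact_force: [-0.5, -0.6, -2.7]
gripper_width: 19.1
grasp_force: 59.9
```

```bash
python3 -c "
from h import *
go('c',-72.5,169)"
```

```text
p [439.5   75.23 183.24] yaw -72.64 F [-0.53 -0.62 -2.68] T [ 0.02 -0.05 -0.  ] grip 60 j6 -0.23 t 11.22
togo mm [-0.12 -0.77 14.24]
```

Request:
arm_command(steps=[-0.0001,-0.0008,0.004,0,0,0,0.004,0,0,0,0.003,0,0,0,0.003,0,0,0,0,0.1,0,0,0,0.1,0,0,0,0.08,0,0,0,0,0,0,0,0])

```text
clock: 12.35
position: [439.1, 75.2, 169.0]
ee_rot: [0.715, -0.699, -0.0, 0.001]
contact_force: [-2.2, 0.5, -2.9]
gripper_width: 19.3
grasp_force: 60.0
```

```bash
python3 -c "
from h import *
st()"
```

```text
p [439.15  75.2  169.01] yaw -88.63 F [-2.19  0.49 -2.93] T [0.03 0.89 0.05] grip 60 j6 -0.51 t 12.35
```

Request:
arm_command(steps=[0,0,0,0.06,0,0,0,0.06,0,0,0,0,0,0,0,0])

```text
clock: 12.85
position: [439.1, 75.2, 169.0]
ee_rot: [-0.672, 0.74, 0.0, -0.001]
contact_force: [-4.1, 0.8, -2.3]
gripper_width: 18.8
grasp_force: 60.0
```

```bash
python3 -c "
from h import *
st()"
```

```text
p [439.13  75.18 169.01] yaw -95.50 F [-4.1   0.76 -2.34] T [0.12 1.35 0.07] grip 60 j6 -0.63 t 12.85
```

Still free; continue.

Request:
arm_command(steps=[0,0,0,0.05,0,0,0,0.05,0,0,0,0,0,0,0,0])

```text
clock: 13.35
position: [439.1, 75.2, 169.0]
ee_rot: [-0.635, 0.773, 0.0, -0.001]
contact_force: [-5.0, -0.2, -3.2]
gripper_width: 19.1
grasp_force: 60.1
```

```bash
python3 -c "
from h import *
st()"
```

```text
p [439.12  75.19 169.03] yaw -101.22 F [-5.   -0.23 -3.17] T [0.21 1.85 0.42] grip 60 j6 -0.73 t 13.35
```

Request:
arm_command(steps=[0,0,0,0.06,0,0,0,0,0,0,0,-0.13,0,0,0,-0.12,0,0,-0.008,0,0,0,-0.02,0,0,0,0,-0.172,0,0,0,-0.172,0,0,0,-0.172,0,0,0,-0.171,-0.0243,-0.0391,0,0,-0.0243,-0.0391,0,0,0,0,0,0,0,0,0,0,0,0,0,0,0,0,0,0])

```text
clock: 15.35
position: [470.3, 161.8, 197.8]
ee_rot: [0.902, -0.431, 0.0, -0.0]
contact_force: [0.4, -0.5, -2.9]
gripper_width: 19.5
grasp_force: 60.2
```

```bash
python3 -c "
from h import *
go('b',-51,169)"
```

```text
p [470.25 161.81 197.81] yaw -51.10 F [ 0.42 -0.45 -2.91] T [-0.05 -0.01  0.04] grip 60 j6 0.02 t 15.35
togo mm [-0.42 -0.65 28.81]
```

Request:
arm_command(steps=[-0.0004,-0.0006,0.008,0,0,0,0.008,0,0,0,0.005,0,0,0,0.004,0,0,0,0.0037,0,0,0,0,0.1,0,0,0,0.1,0,0,0,0.08,0,0,0,0,0,0,0,0])

```text
clock: 16.6
position: [469.8, 162.6, 168.4]
ee_rot: [0.834, -0.552, -0.0, 0.001]
contact_force: [-1.3, -1.0, -3.3]
gripper_width: 19.3
grasp_force: 60.1
```

```bash
python3 -c "
from h import *
st()"
```

```text
p [469.76 162.61 168.4 ] yaw -67.03 F [-1.27 -1.   -3.29] T [-0.57  0.6   0.07] grip 60 j6 -0.26 t 16.60
```

Request:
arm_command(steps=[0,0,0,0.06,0,0,0,0.06,0,0,0,0,0,0,0,0])

```text
clock: 17.1
position: [469.7, 162.6, 168.4]
ee_rot: [0.799, -0.601, -0.0, 0.001]
contact_force: [-1.9, -2.1, -2.7]
gripper_width: 18.8
grasp_force: 60.1
```

```bash
python3 -c "
from h import *
st()"
```

```text
p [469.7  162.62 168.35] yaw -73.90 F [-1.88 -2.07 -2.73] T [-0.7   0.93  0.07] grip 60 j6 -0.38 t 17.10
```

Request:
arm_command(steps=[0,0,0,0.05,0,0,0,0.05,0,0,0,0,0,0,0,0])

```text
clock: 17.6
position: [469.7, 162.7, 168.4]
ee_rot: [0.768, -0.64, -0.0, 0.001]
contact_force: [-3.1, -2.5, -2.1]
gripper_width: 19.2
grasp_force: 60.2
```

```bash
python3 -c "
from h import *
st()"
```

```text
p [469.7  162.66 168.38] yaw -79.64 F [-3.08 -2.49 -2.11] T [-0.89  1.42  0.1 ] grip 60 j6 -0.48 t 17.60
```

Request:
arm_command(steps=[0,0,0,0.05,0,0,0,0.05,0,0,0,0,0,0,0,0])

```text
clock: 18.1
position: [469.7, 162.7, 168.4]
ee_rot: [0.735, -0.678, -0.0, 0.001]
contact_force: [-5.5, -3.0, -2.6]
gripper_width: 19.1
grasp_force: 60.3
```

```bash
python3 -c "
from h import *
st()"
```

```text
p [469.69 162.69 168.4 ] yaw -85.34 F [-5.49 -2.99 -2.6 ] T [-1.01  1.81  0.34] grip 60 j6 -0.58 t 18.10
```

Request:
arm_command(steps=[0,0,0,0.06,0,0,0,0,0,0,0,-0.11,0,0,0,-0.1,0,0,-0.008,0,0,0,-0.02,0,0,0,0,-0.127,0.0432,-0.004,0,0,0.0432,-0.004,0,0,0.0432,-0.004,0,0,0,0,0,0,0,0,0,0,0,0,0,0,0,0,0,0])

```text
clock: 19.85
position: [527.1, 46.8, 197.1]
ee_rot: [0.822, -0.57, 0.0, -0.0]
contact_force: [-0.4, 0.6, -2.9]
gripper_width: 19.4
grasp_force: 60.2
```

```bash
python3 -c "
from h import *
go('d',-69.5,169)"
```

```text
p [527.07  46.76 197.07] yaw -69.47 F [-0.41  0.59 -2.91] T [ 0.04  0.06 -0.01] grip 60 j6 -0.04 t 19.85
togo mm [ 1.19  0.46 28.07]
```

Request:
arm_command(steps=[0.0011,0.0004,0.008,0,0,0,0.008,0,0,0,0.005,0,0,0,0.004,0,0,0,0.003,0,0,0,0,0.1,0,0,0,0.1,0,0,0,0.08,0,0,0,0,0,0,0,0])

```text
clock: 21.1
position: [526.1, 44.7, 168.3]
ee_rot: [0.734, -0.679, -0.001, 0.001]
contact_force: [-3.5, 2.0, -2.9]
gripper_width: 19.1
grasp_force: 60.1
```

```bash
python3 -c "
from h import *
st()"
```

```text
p [526.13  44.73 168.32] yaw -85.54 F [-3.47  1.98 -2.93] T [0.58 0.98 0.08] grip 60 j6 -0.31 t 21.10
```

Request:
arm_command(steps=[0,0,0,0.06,0,0,0,0.06,0,0,0,0,0,0,0,0])

```text
clock: 21.6
position: [526.1, 44.6, 168.4]
ee_rot: [-0.692, 0.722, 0.001, -0.001]
contact_force: [-4.1, 2.3, -3.0]
gripper_width: 19.5
grasp_force: 60.2
```

```bash
python3 -c "
from h import *
st()"
```

```text
p [526.11  44.63 168.37] yaw -92.39 F [-4.07  2.29 -2.99] T [0.76 1.59 0.34] grip 60 j6 -0.43 t 21.60
```

Request:
arm_command(steps=[0,0,0,0.06,0,0,0,0,0,0,0,0,0,0,0,0,0,0,0,0.06,0,0,0,0.06,0,0,0,0.06,0,0,0,0.04,0,0,0,0,0,0,0,0])

```text
clock: 22.85
position: [525.9, 44.7, 168.3]
ee_rot: [-0.585, 0.811, 0.001, -0.001]
contact_force: [-4.6, 2.7, -2.4]
gripper_width: 19.4
grasp_force: 60.5
```

```bash
python3 -c "
from h import *
st()"
```

```text
p [525.88  44.66 168.35] yaw -108.42 F [-4.58  2.72 -2.44] T [0.99 2.07 0.42] grip 61 j6 -0.71 t 22.85
```

Request:
arm_command(steps=[0,0,0,0.025,0,0,0,0.025,0,0,0,0,0,0,0,0])

```text
clock: 23.35
position: [525.8, 44.7, 168.3]
ee_rot: [-0.564, 0.826, 0.001, -0.001]
contact_force: [-5.9, 3.0, -3.5]
gripper_width: 19.1
grasp_force: 60.5
```

```bash
python3 -c "
from h import *
st();get_image('wrist');st()"
```

```text
p [525.82  44.68 168.34] yaw -111.28 F [-5.87  2.98 -3.46] T [1.01 2.1  0.44] grip 61 j6 -0.76 t 23.35
p [525.82  44.66 168.31] yaw -111.29 F [-6.02  2.39 -2.35] T [0.97 2.13 0.36] grip 61 j6 -0.76 t 23.40
```

Request:
arm_command(steps=[0,0,0,0.02,0,0,0,0,0,0,0,0])

```text
clock: 23.78
position: [525.8, 44.7, 168.3]
ee_rot: [-0.556, 0.831, 0.001, -0.001]
contact_force: [-5.0, 2.9, -1.3]
gripper_width: 19.4
grasp_force: 60.6
```

```bash
python3 -c "
from h import *
st();get_image('wrist');st()"
```

```text
p [525.79  44.68 168.34] yaw -112.43 F [-5.04  2.94 -1.33] T [1.04 2.11 0.39] grip 61 j6 -0.78 t 23.77
p [525.8   44.7  168.36] yaw -112.43 F [-5.88  1.69 -2.08] T [1.03 2.12 0.42] grip 61 j6 -0.78 t 23.82
```

Request:
arm_command(steps=[0,0,0,0.02,0,0,0,0,0,0,0,0])

```text
clock: 24.2
position: [525.8, 44.7, 168.3]
ee_rot: [-0.548, 0.837, 0.001, -0.001]
contact_force: [-5.6, 3.4, -1.4]
gripper_width: 18.7
grasp_force: 60.6
```

```bash
python3 -c "
from h import *
st();get_image('wrist');st()"
```

```text
p [525.77  44.7  168.35] yaw -113.57 F [-5.63  3.37 -1.35] T [1.07 2.16 0.4 ] grip 61 j6 -0.80 t 24.20
p [525.78  44.69 168.35] yaw -113.57 F [-5.25  3.15 -1.62] T [1.06 2.14 0.45] grip 61 j6 -0.80 t 24.25
```

Request:
arm_command(steps=[0,0,0,0.02,0,0,0,0,0,0,0,0])

```text
clock: 24.62
position: [525.8, 44.7, 168.3]
ee_rot: [-0.539, 0.842, 0.001, -0.001]
contact_force: [-5.6, 1.9, -1.6]
gripper_width: 18.8
grasp_force: 60.6
```

```bash
python3 -c "
from h import *
st();get_image('wrist');st()"
```

```text
p [525.76  44.7  168.34] yaw -114.72 F [-5.57  1.95 -1.57] T [1.09 2.14 0.37] grip 61 j6 -0.82 t 24.62
p [525.8   44.7  168.37] yaw -114.73 F [-5.75  2.3  -1.06] T [1.08 2.13 0.39] grip 61 j6 -0.82 t 24.68
```

Request:
arm_command(steps=[0,0,0,0.02,0,0,0,0,0,0,0,0])

```text
clock: 25.05
position: [525.7, 44.7, 168.3]
ee_rot: [-0.531, 0.847, 0.001, -0.001]
contact_force: [-5.6, 3.3, -1.9]
gripper_width: 19.2
grasp_force: 60.6
```

```bash
python3 -c "
from h import *
st();get_image('wrist');st()"
```

```text
p [525.74  44.7  168.34] yaw -115.87 F [-5.56  3.33 -1.9 ] T [1.02 2.2  0.38] grip 61 j6 -0.84 t 25.05
p [525.75  44.72 168.34] yaw -115.87 F [-5.51  2.91 -2.2 ] T [1.08 2.2  0.38] grip 61 j6 -0.84 t 25.10
```

Request:
arm_command(steps=[0,0,0,0.02,0,0,0,0,0,0,0,0])

```text
clock: 25.48
position: [525.7, 44.7, 168.4]
ee_rot: [-0.523, 0.853, 0.001, -0.001]
contact_force: [-5.5, 2.6, -1.7]
gripper_width: 18.9
grasp_force: 60.7
```

```bash
python3 -c "
from h import *
st();get_image('wrist');st()"
```

```text
p [525.71  44.72 168.35] yaw -117.00 F [-5.5   2.62 -1.71] T [1.09 2.23 0.45] grip 61 j6 -0.86 t 25.48
p [525.71  44.72 168.35] yaw -117.00 F [-6.31  2.81 -1.85] T [1.1  2.25 0.43] grip 61 j6 -0.86 t 25.52
```

Request:
arm_command(steps=[0,0,0,0.02,0,0,0,0,0,0,0,0])

```text
clock: 25.9
position: [525.7, 44.7, 168.3]
ee_rot: [-0.514, 0.858, 0.001, -0.001]
contact_force: [-5.7, 3.2, -2.1]
gripper_width: 18.7
grasp_force: 60.7
```

```bash
python3 -c "
from h import *
st();get_image('wrist');st()"
```

```text
p [525.75  44.74 168.34] yaw -118.13 F [-5.68  3.22 -2.09] T [1.17 2.26 0.56] grip 61 j6 -0.88 t 25.90
p [525.71  44.75 168.35] yaw -118.13 F [-6.66  2.64 -1.21] T [1.08 2.18 0.48] grip 61 j6 -0.88 t 25.95
```

Request:
arm_command(steps=[0,0,0,-0.11,0,0,0,-0.1,0,0,-0.008,0,0,0,-0.02,0,0,0,0,-0.158,0,0,0,-0.158,0,0,0,-0.157,-0.0419,0.0114,0,0,-0.0419,0.0114,0,0,-0.0419,0.0114,0,0,0,0,0,0,0,0,0,0,0,0,0,0,0,0,0,0])

```text
clock: 27.7
position: [470.2, 161.0, 196.8]
ee_rot: [0.77, -0.637, 0.0, -0.0]
contact_force: [0.1, 0.1, -3.5]
gripper_width: 19.4
grasp_force: 60.2
```

```bash
sed -i 's/498.44/498.0/' h.py; python3 -c "
from h import *
go('b',-79,168.7)"
```

```text
p [470.18 160.96 196.8 ] yaw -79.21 F [ 0.1   0.15 -3.48] T [-0.03  0.01 -0.01] grip 60 j6 -0.47 t 27.70
togo mm [-1.5   0.16 28.1 ]
```

Request:
arm_command(steps=[-0.0014,0.0002,0.008,0,0,0,0.008,0,0,0,0.005,0,0,0,0.004,0,0,0,0.003,0,0,0,0,0.1,0,0,0,0.1,0,0,0,0.1,0,0,0,0.1,0,0,0,0.05,0,0,0,0,0,0,0,0])

```text
clock: 29.2
position: [468.6, 162.6, 168.5]
ee_rot: [-0.61, 0.792, -0.0, -0.001]
contact_force: [-1.7, -0.7, -2.6]
gripper_width: 19.3
grasp_force: 60.2
```

```bash
python3 -c "
from h import *
st();get_image('wrist');st()"
```

```text
p [468.58 162.6  168.46] yaw -104.83 F [-1.75 -0.7  -2.6 ] T [-0.53  0.54  0.36] grip 60 j6 -0.92 t 29.20
p [468.61 162.6  168.46] yaw -104.85 F [-1.56 -1.53 -2.95] T [-0.56  0.59  0.4 ] grip 60 j6 -0.92 t 29.25
```

Request:
arm_command(steps=[0,0,0,0.015,0,0,0,0.02,0,0,0,0,0,0,0,0])

```text
clock: 29.75
position: [468.7, 162.7, 168.5]
ee_rot: [-0.595, 0.803, 0.0, -0.001]
contact_force: [-3.2, -2.3, -3.2]
gripper_width: 19.0
grasp_force: 60.1
```

```bash
python3 -c "
from h import *
st();get_image('wrist');st()"
```

```text
p [468.7  162.71 168.46] yaw -106.91 F [-3.25 -2.25 -3.18] T [-0.79  0.98  0.4 ] grip 60 j6 -0.96 t 29.75
p [468.71 162.72 168.48] yaw -106.91 F [-1.92 -1.6  -4.05] T [-0.79  0.98  0.43] grip 60 j6 -0.96 t 29.80
```

Request:
arm_command(steps=[0,0,0,0.015,0,0,0,0.015,0,0,0,0,0,0,0,0])

```text
clock: 30.3
position: [468.8, 162.8, 168.5]
ee_rot: [-0.583, 0.812, 0.0, -0.001]
contact_force: [-3.2, -2.7, -4.0]
gripper_width: 19.0
grasp_force: 60.1
```

```bash
python3 -c "
from h import *
st();get_image('wrist');st()"
```

```text
p [468.79 162.8  168.51] yaw -108.63 F [-3.2  -2.69 -3.99] T [-0.93  1.3   0.41] grip 60 j6 -0.99 t 30.30
p [468.79 162.83 168.48] yaw -108.63 F [-3.15 -3.14 -3.43] T [-0.97  1.29  0.44] grip 60 j6 -0.99 t 30.35
```

Request:
arm_command(steps=[0,0,0,0.015,0,0,0,0.015,0,0,0,0,0,0,0,0])

```text
clock: 30.85
position: [468.9, 162.9, 168.5]
ee_rot: [-0.571, 0.821, 0.0, -0.0]
contact_force: [-3.8, -3.1, -4.5]
gripper_width: 19.1
grasp_force: 60.0
```

```bash
python3 -c "
from h import *
st();get_image('wrist');st()"
```

```text
p [468.85 162.85 168.51] yaw -110.35 F [-3.83 -3.12 -4.48] T [-1.    1.61  0.35] grip 60 j6 -1.02 t 30.85
p [468.86 162.86 168.51] yaw -110.35 F [-4.52 -2.84 -4.35] T [-0.97  1.53  0.4 ] grip 60 j6 -1.02 t 30.90
```

Request:
arm_command(steps=[0,0,0,0.015,0,0,0,0.01,0,0,0,0,0,0,0,0])

```text
clock: 31.4
position: [468.9, 162.9, 168.5]
ee_rot: [-0.561, 0.828, -0.0, -0.0]
contact_force: [-4.4, -2.4, -4.9]
gripper_width: 19.3
grasp_force: 60.0
```

```bash
python3 -c "
from h import *
st();get_image('wrist');st()"
```

```text
p [468.88 162.87 168.53] yaw -111.77 F [-4.36 -2.39 -4.93] T [-1.06  1.6   0.53] grip 60 j6 -1.04 t 31.40
p [468.88 162.86 168.53] yaw -111.78 F [-3.65 -1.81 -5.07] T [-1.03  1.66  0.55] grip 60 j6 -1.04 t 31.45
```

Request:
arm_command(steps=[0,0,0,-0.11,0,0,0,-0.1,0,0,-0.008,0,0,0,-0.02,0,0,0,0,-0.13,0,0,0,-0.13,0,0,0,-0.128,0.0241,-0.0392,0,0,0.0241,-0.0392,0,0,0,0,0,0,0,0,0,0,0,0,0,0,0,0,0,0])

```text
clock: 33.08
position: [555.9, 133.5, 197.4]
ee_rot: [0.78, -0.626, 0.0, -0.001]
contact_force: [0.2, 0.1, -2.9]
gripper_width: 18.6
grasp_force: 60.5
```

```bash
python3 -c "
from h import *
go('a',-77.5,168.7)"
```

```text
p [555.89 133.48 197.36] yaw -77.47 F [ 0.22  0.12 -2.91] T [-0.01 -0.02 -0.01] grip 61 j6 -0.30 t 33.08
togo mm [ 1.3  -0.43 28.66]
```

Request:
arm_command(steps=[0.0013,-0.0004,0.008,0,0,0,0.008,0,0,0,0.005,0,0,0,0.004,0,0,0,0.0036,0,0,0,0,0.1,0,0,0,0.1,0,0,0,0.1,0,0,0,0.08,0,0,0,0.035,0,0,0,0,0,0,0,0])

```text
clock: 34.58
position: [556.0, 131.7, 168.0]
ee_rot: [-0.634, 0.773, 0.0, -0.001]
contact_force: [-5.1, 1.5, 0.5]
gripper_width: 19.1
grasp_force: 61.0
```

```bash
python3 -c "
from h import *
st();get_image('wrist');st()"
```

```text
p [556.01 131.68 168.01] yaw -101.24 F [-5.1   1.49  0.53] T [0.58 1.83 0.31] grip 61 j6 -0.71 t 34.58
p [556.   131.69 167.96] yaw -101.25 F [-5.04  1.58 -0.44] T [0.61 1.97 0.43] grip 61 j6 -0.71 t 34.62
```

Request:
arm_command(steps=[0,0,0,0.015,0,0,0,0.015,0,0,0,0,0,0,0,0])

```text
clock: 35.12
position: [556.0, 131.7, 168.0]
ee_rot: [-0.623, 0.782, 0.0, -0.001]
contact_force: [-5.6, 1.5, -0.1]
gripper_width: 19.0
grasp_force: 61.1
```

```bash
python3 -c "
from h import *
st();get_image('wrist');st()"
```

```text
p [556.01 131.7  167.98] yaw -102.97 F [-5.57  1.48 -0.13] T [0.67 2.03 0.42] grip 61 j6 -0.74 t 35.12
p [556.03 131.68 167.97] yaw -102.98 F [-6.33  2.66  0.28] T [0.65 1.92 0.43] grip 61 j6 -0.74 t 35.17
```

Request:
arm_command(steps=[0,0,0,0.015,0,0,0,0.015,0,0,0,0,0,0,0,0])

```text
clock: 35.67
position: [556.0, 131.7, 168.0]
ee_rot: [-0.611, 0.792, 0.0, -0.001]
contact_force: [-5.4, 1.7, 1.6]
gripper_width: 19.3
grasp_force: 61.1
```

```bash
python3 -c "
from h import *
st();get_image('wrist');st()"
```

```text
p [555.99 131.69 168.01] yaw -104.70 F [-5.43  1.69  1.62] T [0.68 1.99 0.41] grip 61 j6 -0.77 t 35.67
p [555.97 131.68 167.98] yaw -104.70 F [-6.05  1.25  0.6 ] T [0.67 1.97 0.42] grip 61 j6 -0.77 t 35.73
```

Request:
arm_command(steps=[0,0,0,0.015,0,0,0,0.015,0,0,0,0,0,0,0,0])

```text
clock: 36.22
position: [555.9, 131.7, 168.0]
ee_rot: [-0.599, 0.801, 0.0, -0.001]
contact_force: [-5.1, 2.3, -0.4]
gripper_width: 19.1
grasp_force: 61.1
```

```bash
python3 -c "
from h import *
st();get_image('wrist');st()"
```

```text
p [555.94 131.68 167.98] yaw -106.42 F [-5.12  2.29 -0.37] T [0.67 2.02 0.38] grip 61 j6 -0.80 t 36.23
p [555.95 131.7  167.99] yaw -106.42 F [-5.7   1.5  -0.27] T [0.66 2.01 0.38] grip 61 j6 -0.80 t 36.27
```

Request:
arm_command(steps=[0,0,0,0.015,0,0,0,0.015,0,0,0,0,0,0,0,0])

```text
clock: 36.78
position: [555.9, 131.7, 168.0]
ee_rot: [-0.587, 0.81, 0.0, -0.001]
contact_force: [-5.6, 1.9, 0.5]
gripper_width: 19.3
grasp_force: 61.1
```

```bash
python3 -c "
from h import *
st();get_image('wrist');st()"
```

```text
p [555.9  131.69 167.97] yaw -108.13 F [-5.55  1.94  0.54] T [0.71 2.05 0.45] grip 61 j6 -0.83 t 36.77
p [555.9  131.69 167.97] yaw -108.13 F [-5.35  2.08  1.2 ] T [0.74 2.11 0.42] grip 61 j6 -0.83 t 36.83
```

Request:
arm_command(steps=[0,0,0,0.015,0,0,0,0.01,0,0,0,0,0,0,0,0])

```text
clock: 37.33
position: [555.9, 131.7, 168.0]
ee_rot: [-0.577, 0.817, 0.0, -0.001]
contact_force: [-5.8, 2.1, 1.0]
gripper_width: 19.2
grasp_force: 61.2
```

```bash
python3 -c "
from h import *
st();get_image('wrist');st()"
```

```text
p [555.92 131.7  168.01] yaw -109.55 F [-5.78  2.08  0.98] T [0.7  2.05 0.44] grip 61 j6 -0.86 t 37.33
p [555.91 131.71 168.  ] yaw -109.55 F [-5.38  2.53  0.98] T [0.74 2.06 0.49] grip 61 j6 -0.86 t 37.38
```

Request:
arm_command(steps=[0,0,0,0.01,0,0,0,0.008,0,0,0,0,0,0,0,0])

```text
clock: 37.88
position: [555.9, 131.7, 168.0]
ee_rot: [-0.57, 0.822, 0.0, -0.001]
contact_force: [-5.3, 1.9, 0.8]
gripper_width: 19.1
grasp_force: 61.4
```

```bash
python3 -c "
from h import *
st();get_image('wrist');st()"
```

```text
p [555.92 131.7  167.99] yaw -110.53 F [-5.34  1.88  0.84] T [0.75 2.04 0.71] grip 61 j6 -0.87 t 37.88
p [555.91 131.74 168.  ] yaw -110.53 F [-5.11  2.25 -0.17] T [0.76 2.1  0.68] grip 61 j6 -0.87 t 37.92
```

Request:
arm_command(steps=[0,0,0,-0.11,0,0,0,-0.1,0,0,-0.008,0,0,0,-0.021,0,0,0,0,-0.061,0.0223,0.0372,0,0,0.0223,0.0372,0,0,0.0223,0.0372,0,0,0,0,0,0,0,0,0,0,0,0,0,0,0,0,0,0])

```text
clock: 39.42
position: [440.5, 75.4, 197.0]
ee_rot: [-0.675, 0.738, -0.0, 0.0]
contact_force: [0.4, -0.6, -3.0]
gripper_width: 19.0
grasp_force: 60.6
```

```bash
python3 -c "
from h import *
go('c',-95,168.7)"
```

```text
p [440.49  75.37 197.02] yaw -95.12 F [ 0.37 -0.58 -3.03] T [ 0.02  0.02 -0.03] grip 61 j6 -0.62 t 39.42
togo mm [-0.07  1.05 28.32]
```

Request:
arm_command(steps=[-0.0001,0.001,0.008,0,0,0,0.008,0,0,0,0.005,0,0,0,0.004,0,0,0,0.003,0,0,0,0,0.1,0,0,0,0.1,0,0,0,0.1,0,0,0,0.1,0,0,0,0.05,0,0,0,0,0,0,0,0])

```text
clock: 40.92
position: [438.1, 75.2, 168.9]
ee_rot: [-0.494, 0.87, 0.0, -0.001]
contact_force: [-2.8, 1.8, -1.4]
gripper_width: 19.5
grasp_force: 60.6
```

```bash
python3 -c "
from h import *
st();get_image('wrist');st()"
```

```text
p [438.11  75.19 168.86] yaw -120.82 F [-2.77  1.81 -1.37] T [0.55 0.93 0.35] grip 61 j6 -1.07 t 40.92
p [438.13  75.2  168.87] yaw -120.84 F [-1.77  1.48 -2.67] T [0.65 1.03 0.35] grip 61 j6 -1.08 t 40.98
```

Request:
arm_command(steps=[0,0,0,0.015,0,0,0,0.012,0,0,0,0,0,0,0,0])

```text
clock: 41.48
position: [438.3, 75.1, 168.9]
ee_rot: [-0.481, 0.876, 0.0, -0.0]
contact_force: [-4.1, 2.8, -3.2]
gripper_width: 19.1
grasp_force: 60.6
```

```bash
python3 -c "
from h import *
st();get_image('wrist');st()"
```

```text
p [438.27  75.12 168.89] yaw -122.44 F [-4.08  2.79 -3.23] T [0.83 1.54 0.37] grip 61 j6 -1.10 t 41.48
p [438.26  75.1  168.88] yaw -122.44 F [-4.35  2.59 -3.19] T [0.82 1.58 0.4 ] grip 61 j6 -1.10 t 41.52
```

Request:
arm_command(steps=[0,0,0,0.013,0,0,0,0.012,0,0,0,0,0,0,0,0])

```text
clock: 42.02
position: [438.3, 75.1, 168.9]
ee_rot: [-0.47, 0.883, 0.0, -0.0]
contact_force: [-4.6, 1.9, -2.7]
gripper_width: 18.8
grasp_force: 60.6
```

```bash
python3 -c "
from h import *
st();get_image('wrist');st()"
```

```text
p [438.32  75.13 168.91] yaw -123.90 F [-4.57  1.89 -2.69] T [1.01 1.74 0.42] grip 61 j6 -1.13 t 42.02
p [438.28  75.13 168.87] yaw -123.90 F [-4.39  2.9  -3.68] T [0.9  1.75 0.4 ] grip 61 j6 -1.13 t 42.08
```

Request:
arm_command(steps=[0,0,0,0.013,0,0,0,0.012,0,0,0,0,0,0,0,0])

```text
clock: 42.58
position: [438.3, 75.1, 168.9]
ee_rot: [-0.459, 0.888, 0.0, -0.0]
contact_force: [-4.5, 2.1, -3.0]
gripper_width: 19.2
grasp_force: 60.6
```

```bash
python3 -c "
from h import *
st();get_image('wrist');st()"
```

```text
p [438.28  75.14 168.89] yaw -125.33 F [-4.48  2.05 -3.02] T [0.98 1.73 0.42] grip 61 j6 -1.15 t 42.58
p [438.31  75.15 168.91] yaw -125.33 F [-4.76  2.21 -3.6 ] T [1.01 1.77 0.42] grip 61 j6 -1.15 t 42.62
```

Request:
arm_command(steps=[0,0,0,0.012,0,0,0,0.01,0,0,0,0,0,0,0,0])

```text
clock: 43.12
position: [438.3, 75.2, 168.9]
ee_rot: [-0.449, 0.893, 0.0, -0.0]
contact_force: [-3.7, 2.8, -3.1]
gripper_width: 19.0
grasp_force: 60.6
```

```bash
python3 -c "
from h import *
st();get_image('wrist');st()"
```

```text
p [438.3   75.16 168.89] yaw -126.58 F [-3.74  2.77 -3.05] T [0.92 1.76 0.44] grip 61 j6 -1.18 t 43.12
p [438.33  75.14 168.9 ] yaw -126.58 F [-3.67  2.68 -3.73] T [0.92 1.75 0.46] grip 61 j6 -1.18 t 43.17
```

Request:
arm_command(steps=[0,0,0,0.014,0,0,0,0,0,0,0,0])

```text
clock: 43.55
position: [438.3, 75.1, 168.9]
ee_rot: [-0.443, 0.896, 0.0, -0.0]
contact_force: [-5.3, 2.5, -3.9]
gripper_width: 18.9
grasp_force: 60.7
```

```bash
python3 -c "
from h import *
st();get_image('wrist');st()"
```

```text
p [438.29  75.13 168.9 ] yaw -127.38 F [-5.31  2.53 -3.89] T [0.94 1.8  0.52] grip 61 j6 -1.19 t 43.55
p [438.3   75.14 168.92] yaw -127.38 F [-4.22  1.8  -2.71] T [0.99 1.79 0.45] grip 61 j6 -1.19 t 43.60
```

Request:
arm_command(steps=[0,0,0,-0.11,0,0,0,-0.1,0,0,-0.008,0,0,0,-0.02,0,0.0188,-0.014,0,0,0.0417,-0.0309,0,0,0.0417,-0.0309,0,0,0.0417,-0.0309,0,0,0.0417,-0.0309,0,0,0.0417,-0.0309,0,0,0.0417,-0.0309,0,0,0.0416,-0.0308,0,0,0,0,0,0,0,0,0,0,0,0,0,0,0,0,0,0])

```text
clock: 45.6
position: [514.2, -303.2, 197.7]
ee_rot: [-0.535, 0.845, -0.0, 0.0]
contact_force: [-0.8, -0.1, -3.4]
gripper_width: 19.2
grasp_force: 60.6
```

```bash
python3 -c "
from h import *
st();print(togo([514.4,-303.8,106]))
cv2.imwrite('pics/t9.png',get_image('top')[:,:,::-1])"
```

```text
p [ 514.19 -303.23  197.68] yaw -115.26 F [-0.75 -0.07 -3.39] T [-0.01 -0.05 -0.  ] grip 61 j6 -0.18 t 45.60
[ 0.42 -0.35 91.68]
```

Request:
arm_command(steps=[0.0004,-0.0004,0.02,0,0,0,0.03,0,0,0,0.02,0,0,0,0.01,0,0,0,0.006,0,0,0,0.004,0,0,0,0.002,0,0,0,0,0,0,0,0,0])

```text
clock: 46.78
position: [514.3, -304.7, 105.5]
ee_rot: [-0.535, 0.845, -0.0, 0.0]
contact_force: [0.4, -0.0, -3.1]
gripper_width: 19.1
grasp_force: 60.5
```

```bash
python3 -c "
from h import *
st();print(togo([514.4,-303.8,105]))"
```

```text
p [ 514.33 -304.66  105.51] yaw -115.32 F [ 0.36 -0.02 -3.05] T [-0.   -0.01 -0.01] grip 60 j6 -0.18 t 46.77
[-0.81  0.3   0.51]
```

Request:
arm_command(steps=[-0.0007,0.0003,0.0005,0,0,0,0.0005,0,0,0,0,0,0,0,0,0])

```text
clock: 47.28
position: [514.4, -304.0, 105.0]
ee_rot: [-0.535, 0.845, -0.001, 0.0]
contact_force: [-0.5, 0.9, 3.7]
gripper_width: 19.1
grasp_force: 61.6
```

Request:
arm_command(steps=[0,0,0,0,0,0,0,0,0,0,0,0,0,0,0,0,0,0,0,0,0,0,0,0], grip=0.085)

```text
clock: 48.02
position: [514.1, -303.8, 104.1]
ee_rot: [-0.535, 0.845, 0.0, -0.0]
contact_force: [-0.3, 0.2, 0.2]
gripper_width: 84.8
grasp_force: 0.0
```

Request:
arm_command(steps=[0,0,-0.01,0,0,0,-0.03,0,0,0,-0.03,0,0,0,-0.03,0,-0.025,0,0,0,-0.025,0,0,0,0,0,0,0,0,0,0,0])

```text
clock: 49.02
position: [535.5, -258.8, 204.5]
ee_rot: [-0.535, 0.845, -0.0, 0.0]
contact_force: [-0.5, 0.3, -0.2]
gripper_width: 85.0
grasp_force: 0.0
```

```bash
python3 -c "
from h import *
st()
w=get_image('wrist')[:,:,::-1];t=get_image('top')[:,:,::-1]
a=cv2.resize(w,(480,360));b=cv2.imread('pics/t9.png')[255:375,235:355];b=cv2.resize(b,(320,320),interpolation=cv2.INTER_CUBIC)
o=np.zeros((360,800,3),np.uint8);o[:,:480]=a;o[:320,480:]=b;cv2.imwrite('pics/f.png',o)"
```

```text
p [ 535.46 -258.81  204.53] yaw -115.31 F [-0.55  0.3  -0.23] T [ 0.   -0.02 -0.02] grip 0 j6 -0.26 t 49.02
```

View pics/f.png

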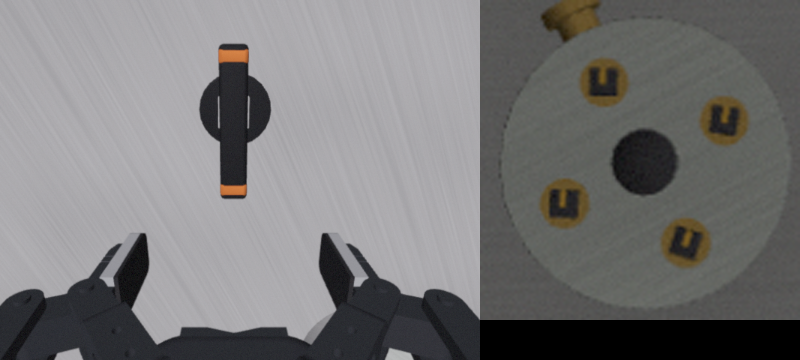

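The wrench stands upright and centred on its holder, at about (234,110) in the left half, with the fingers clear. In the right half all four stripes have turned clockwise. I'm handing the job in.

```bash
python3 -c "
from bench import *
print(job_done())"
```

```text
the job is handed in; nothing more can be done
None
```

I snugged all four bolts in cross order (a, c, b, d), tightened each until the torque rose at its stop (d, b, a, c; the rise on c was slight), and stood the wrench back on its holder and let go; the job is handed in at about 49 s, but the hand-in returned no verdict.

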